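Lay out the red baluster and hold the gold-leaf box ajar at its mark

ROBOT

A 6-joint arm with a two-finger parallel gripper is mounted at the origin on the work surface. World frame = base frame: x ahead of the robot, y to its left, z up, the work surface at z = 0. Lengths are in m, angles in rad, forces in N, time in s.
With the tool pointing down it reaches from about 0.25 to 0.725 m from the base axis. Payload 4 kg.
Tool frame: the origin (TCP) lies between the finger pads, 19 mm behind the fingertips; this is the grasp point; z points along the fingers, y is the line along which they close (so a half turn about z gives the same grasp; the last joint's range is limited). The gripper opens to 85 mm and grips with 20 to 120 N. Pads are 22 mm wide; open, the fingers measure 114 mm over their backs; the gripper's body (76 mm by 85 mm) begins 54 mm behind the grasp point. The pads swing forward as they close: fully open they stand 13 mm farther back than shut.
Start: joints at [-1.267, 0.241, 0.005, 1.335, 0, 1.571], TCP at [0.15, -0.477, 0.25] pointing down, gripper open.
Joint ranges: [-2.72, 2.72], [-1.05, 1.87], [-1.09, 1.28], [-1.99, 2.15], [-1.42, 1.44], [-3.14, 3.14]. Speed limits (rad/s): [2.79, 2.79, 3.14, 3.14, 3.14, 3.14].

INTERFACE

Orientations are given as a unit quaternion [x, y, z, w].
In Python, from workcell import get_obs, camera, job_done, silhouettes gives the robot as it stands. The module is installed in compiled form; this text tells all that it offers.
- The arm moves only by the tool drive_tool, never from a script. Its argument "increments" is a list of rows, each a list of 3 entries, a list of its own where there are three numbers: the shift along the world's x, y, z in mm, then the turn, a rotation vector about the world's x, y, z in degrees, then the opening, from 0 (shut) to 1 (fully open). A call has 1 to 8 rows; each row shifts and turns the commanded pose from where the row before left it; what a row does not reach is not made up. A row lasts 1/12 s, in which the tool goes at most 41.7 mm and 7.16 degrees, less where a joint would pass 70% of its speed; a pose out of reach is approached as far as the arm can. A call is refused whole if a number of a shift passes 41.7 or a number of a turn 7.16, either way. A call with a gripper value outside its range is refused whole. The fingers move at their own pace and stop on an object; the grip force is fixed at half the most. Time passes only in rows, so rows that do not move let the fingers close. It gives the time, the measured TCP pose, the force, the opening and the grip force at its end, in the units of the state.
- get_obs(): the state, without advancing time (a new reading comes with each control period).
- camera(name): name is "side" or "top"; returns a dict with "image" (420x560x3 uint8, red, green, blue), "K" (3x3 intrinsics, pixels), "view" (4x4, takes a point from world to camera coordinates). Camera axes: x right, y down, z forward; pixel columns grow to the right and rows downward; lengths in m; the calibration is good to about 2 mm. A picture is of the moment at which its call begins. There is no depth.
- job_done(): hands the job in; it is judged then, once.
Trained networks look in a picture, given as the dict that the camera call returned (one of the last four; its "shot" number tells which), for a name from the list of things; names that differ only in an ending like _2 or _b are one class to them, and where a whole thing is asked for, a point or a joint stands for the part that bears it (a point fixed in the world has none). Each returns a list of dicts, best first, with "conf" (0 to 1); they miss things now and then, are a little off and sometimes report something else, mostly with a low value. They report only what shows in the picture. A call takes as long as a camera call.
- silhouettes(query, picture): "region" (420x560 bool, what is visible of it) and "bbox" ([left, top, right, bottom] in pixels, round what is visible of it).
The state is a dict: "clock": time; "joint_pos": joint angles; "joint_vel": joint speeds; "tau": joint torques, N m; "eef_pos": TCP position; "tool_rot": TCP orientation; "ft_force": force on the tool from outside, world axes, zero at the start; "ft_torque": the same for the moment, N m; "grip_width": finger opening in m; "grasp_force": force on a finger pad.
Only numpy, scipy, OpenCV 4.12 (cv2) and the standard library are available. Lean on these libraries where they do the work, as an engineer would, in place of code of your own. Each camera call takes 0.05 s, during which the arm holds its last target. There are 200 camera calls.

TASK

Get a baluster ready for gilding: take the red one out of the crate and lay it flat in the felt-lined rest, without dropping it, and let go of it. Then lift the sprung lid of the gold-leaf box by its brass bar handle until the lid lies level with the yellow mark arms, without opening it well past them, and finish while still holding it there, because it springs shut if let go. Leave the other balusters in the crate, and do not disturb the jar, the brush, the pumpkin ornament or the setting of the yellow mark.

Things in the scene. Friction and masses are not known exactly. Their poses are not given: they have to be found in the camera images.
- red_baluster: turned wooden baluster, painted red, 90 mm long, lying flat: a square middle block 36 mm long, 24 mm wide and 24 mm high between two slimmer round ends (diameter up to 20 mm). Origin: centre of the underside of the block; x along its length, z up. The piece to be gilded, about 50 g (35 to 70 g), loose in the crate in any of its four places.
- black_baluster: turned wooden baluster, black, 90 mm long, lying flat: a square middle block 36 mm long, 24 mm wide and 24 mm high between two slimmer round ends (diameter up to 20 mm). Origin: centre of the underside of the block; x along its length, z up. Loose in the crate; stays there.
- gold_baluster: turned wooden baluster, gold, 90 mm long, lying flat: a square middle block 36 mm long, 24 mm wide and 24 mm high between two slimmer round ends (diameter up to 20 mm). Origin: centre of the underside of the block; x along its length, z up. Loose in the crate; stays there.
- grey_baluster: turned wooden baluster, grey, 90 mm long, lying flat: a square middle block 36 mm long, 24 mm wide and 24 mm high between two slimmer round ends (diameter up to 20 mm). Origin: centre of the underside of the block; x along its length, z up. Loose in the crate; stays there.
- crate: open pale wooden crate, 240 x 180 mm and 45 mm high, walls and floor 5 mm thick, fixed. Origin: centre of the underside; x along its 240 mm side. The four balusters lie in it in two rows, roughly along x, centres about 110 mm apart in x and 72 mm in y.
- rest: low dark wooden tray with a blue felt floor, 140 x 96 mm outside, 128 x 84 mm inside, fixed. Origin: centre of the underside; x along its 140 mm side, z up. The felt lies 6 mm and the rim 12 mm above the underside.
- leaf_box: black gold-leaf box with red trim, 170 mm deep (x), 200 mm wide (y), 80 mm high plus the 8 mm thick red lid on top, fixed. Origin: centre of the underside; its front faces -x (the robot), the hinge is along the far (+x) top edge.
- lid_angle (a joint): angle of the red sprung lid (170 x 200 x 8 mm): 0 closed, growing to 1.3 rad as its front edge rises. A spring and its weight press it shut: lifting at the handle takes about 4 N at first and about 6 N at 0.85 rad; it snaps shut when released.
- leaf_lid: the red sprung lid with its handle, 0.24 to 0.36 kg. Origin: on the hinge axis at its middle, 84 mm above the table; the axis runs along the box's y and lies in the lid's mid-thickness. Axes turn with the lid: x points from its front edge to the hinge.
- lid_handle (a point): brass bar handle on the lid: a round bar 10 mm in diameter and 90 mm long, parallel to the hinge (y), on a post at each end. Origin: the bar's centre, 150 mm in front of the hinge axis and 44 mm above the lid's mid-plane (40 mm of free room under the bar's centreline); when shut it is 128 mm above the table. Its axes turn with the lid: x points from the front edge to the hinge.
- mark (a joint): angle of the yellow mark, on the same scale as the lid angle (the lid is at the mark when both are equal); 0.45 to 0.85 rad, held by friction. Two thin flat yellow arms, one just outside each side edge of the lid, turning about the lid's hinge axis as one piece. Not to be moved.
- mark_tip (a point): midway between the round yellow ends (18 mm discs) of the two mark arms, 120 mm from the hinge axis (50 mm short of the lid's front edge); the arms' ends lie 109 mm either side of it. x axis points along the arms to the hinge.
- jar: black lacquer jar with a plain white label band, diameter 66 mm, 85 mm high, bystander. Origin: centre of the underside.
- brush: gilder's brush about 190 mm long, lying on the table, bystander. Origin: underside, along its length.
- pumpkin: red pumpkin-shaped ornament, diameter 90 mm, 70 mm high, bystander. Origin: centre of the underside.

How it is judged:
By the outcome, as a careful person would: the job done as asked, in the order asked, and still so for the second after the job is handed in, while the arm keeps its last pose, push and grip.
It also fails if it takes over 61 s, if anything falls off the work surface, if the arm or the gripper's body presses on something with over 40 N, if the wrist force passes 120 N, or if a joint passes its speed limit or range.

## Working session

There is one attempt and no reset: what is moved stays moved. The work goes in short steps, Python scripts to look and compute and a tool call to move; the robot and the scene stay as the last step left them, time stands still between calls to the robot, and variables do not carry over. Pictures are saved under pics/ and viewed, at most 10 in all, crops included, and the job is handed in when it is done.

Besides the shell and the picture viewer there is one more tool, called as a command line: name --argument value ..., lists and objects as JSON in quotes. drive_tool: Moves the arm, as the interface text tells. Its arguments: {"type":"object","properties":{"increments":{"type":"array"}},"required":["increments"]}

```bash
mkdir -p pics; cat > h.py <<'E'
import numpy as np, cv2
from workcell import get_obs, camera, job_done, silhouettes
def ray(p,u,v):
    V=np.array(p["view"]);R=V[:3,:3];t=V[:3,3]
    d=R.T@np.linalg.solve(np.array(p["K"]),[u,v,1.]);return -R.T@t,d
def onz(p,u,v,z):
    c,d=ray(p,u,v);return c+d*(z-c[2])/d[2]
def proj(p,X):
    X=np.atleast_2d(X);V=np.array(p["view"]);q=(X@V[:3,:3].T+V[:3,3])@np.array(p["K"]).T
    return q[:,:2]/q[:,2:]
def save(p,n): cv2.imwrite("pics/"+n,p["image"][:,:,::-1])
E
python3 - <<'E'
from h import *
for c in("top","side"):
    p=camera(c);save(p,c+"0.png")
    print(c,np.round(ray(p,280,210),3))
    for q in("red_baluster","black_baluster","gold_baluster","grey_baluster","crate","rest","leaf_box","leaf_lid","mark","jar","brush","pumpkin"):
        for s in silhouettes(q,p)[:2]:
            m=s["region"].astype(np.uint8);pts=cv2.findNonZero(m);r=cv2.minAreaRect(pts)
            M=m.nonzero();print(q,round(s["conf"],2),np.round(s["bbox"]),"cen",M[1].mean().round(1),M[0].mean().round(1),np.round(r[0]+r[1]+(r[2],),1))
print(get_obs())
E
```

```text
top [[ 0.532  0.032  1.122]
 [ 0.078  0.027 -0.997]]
red_baluster 0.6 [219. 212. 230. 246.] cen 222.7 228.2 [223.  228.5  31.   10.   90. ]
black_baluster 0.52 [184. 248. 198. 282.] cen 190.0 262.9 [190. 263.  32.  10.  90.]
gold_baluster 0.74 [210. 252. 223. 282.] cen 216.5 267.5 [216.4 268.    9.5  31.8  14. ]
grey_baluster 0.8 [190. 208. 202. 244.] cen 196.8 225.9 [197.  226.5  33.   12.   90. ]
grey_baluster 0.37 [221. 213. 228. 250.] cen 222.7 229.5 [222.5 229.5  31.    9.   90. ]
crate 0.7 [165. 197. 249. 297.] cen 203.5 247.4 [204.1 247.3  69.9  90.8  10. ]
rest 0.91 [258. 187. 303. 246.] cen 281.3 218.1 [281.5 218.   34.9  50.7  14. ]
leaf_box 0.69 [355. 196. 465. 278.] cen 405.3 237.4 [413.2 237.6 105.   69.9   8.5]
leaf_box 0.37 [165. 197. 248. 298.] cen 204.3 247.4 [204.9 247.   70.3  91.2  10.5]
leaf_lid 0.65 [364. 197. 450. 275.] cen 407.0 238.3 [406.5 238.1  80.3  67.    8.5]
mark 0.82 [368. 198. 465. 247.] cen 429.9 231.7 [415.9 223.6 102.4  36.6   8.7]
jar 0.67 [290. 145. 311. 175.] cen 298.9 159.0 [299. 159.  28.  22.  90.]
brush 0.59 [195. 123. 215. 195.] cen 205.7 
[... 1776 characters left out ...]
'clock': 1.3, 'joint_pos': array([-1.26696637e+00,  2.40611208e-01,  4.99737710e-03,  1.33518947e+00,
        1.24314098e-05,  1.57078590e+00]), 'joint_vel': array([ 0.00076885,  0.00125487,  0.00100725, -0.00068186,  0.0002422 ,
       -0.000227  ]), 'tau': array([-1.13561724e-03, -3.72215545e+01,  2.52690929e+01,  1.14240604e-03,
       -1.05182946e-04, -4.32306607e-06]), 'eef_pos': array([ 0.14959258, -0.47710013,  0.24999986]), 'tool_rot': array([ 9.88482305e-01,  1.51336488e-01,  5.61629259e-06, -4.38846883e-06]), 'ft_force': array([-0.73289075,  0.14349353, -0.30718613]), 'ft_torque': array([-0.01447472,  0.03983114, -0.02607935]), 'grasp_force': 0.0, 'grip_width': 0.08549529171926995}
```

View pics/top0.png

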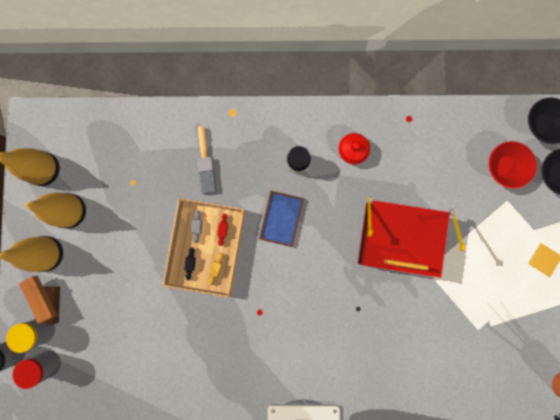

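View pics/side0.png

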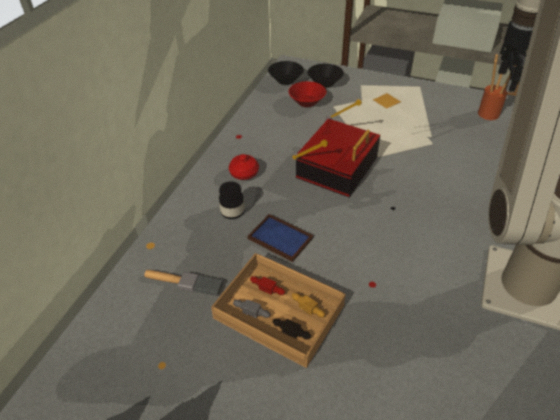

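```bash
cat > fit.py <<'E'
from h import *
from scipy.optimize import minimize
def box(l,w,z0,z1): return np.array([[sx*l/2,sy*w/2,z] for sx in(-1,1) for sy in(-1,1) for z in(z0,z1)])
def world(P,q): c,s=np.cos(q[2]),np.sin(q[2]);return np.c_[c*P[:,0]-s*P[:,1]+q[0],s*P[:,0]+c*P[:,1]+q[1],P[:,2]]
def ren(p,X):
    S=4;h=cv2.convexHull(proj(p,X).astype(np.float32));m=np.zeros((420*S,560*S),np.uint8)
    cv2.fillConvexPoly(m,np.round((h+.5)*S).astype(np.int32),1);return cv2.resize(m.astype(np.float32),(560,420),interpolation=cv2.INTER_AREA)
def fit(views,parts,q0):
    def f(q):
        e=0
        for p,m in views:
            r=np.max([ren(p,world(P,q)) for P in parts],0);m=m.astype(float);e+=1-np.minimum(r,m).sum()/np.maximum(r,m).sum()
        return e/len(views)
    q0=np.array(q0,float);sx=np.vstack([q0]+[q0+d for d in np.diag([.012,.012,.12])])
    o=minimize(f,q0,method="Nelder-Mead",options=dict(initial_simplex=sx,xatol=1e-4,fatol=1e-5,maxiter=300));return o.x,1-o.fun
E
python3 - <<'E'
from fit import *
T,S=camera("top"),camera("side")
bal=[box(.036,.024,.005,.029),box(.09,.016,.009,.025)]
def run(q,parts,z,a,which=(T,S)):
    v=[]
    for p in which:
        s=silhouettes(q,p)
        if s: v.append((p,s[0]["region"]))
    yx=v[0][1].nonzero();c=onz(v[0][0],yx[1].mean(),yx[0].mean(),z)
    for w in (v,v[:1],v[1:]):
        if w: r=fit(w,parts,[c[0],c[1],a]);print(q,np.round(r[0],4),round(r[1],3))
    return
run("crate",[box(.24,.18,0,.045)],.045,-.17)
run("rest",[box(.14,.096,0,.012)],.012,-.2)
run("red_baluster",bal,.017,-.15)
for b in("black","gold","grey"): run(b+"_baluster",bal,.017,-.15,(T,))
run("leaf_lid",[box(.17,.20,.08,.088)],.088,-.15)
cyl=lambda d,h:np.array([[d/2*np.cos(t),d/2*np.sin(t),z] for t in np.linspace(0,6.28,24) for z in(0,h)])
run("jar",[cyl(.066,.085)],.04,0);run("pumpkin",[cyl(.09,.05)],.04,0)
# crops
def crop(p,x0,y0,w,h): return cv2.resize(p["image"][y0:y0+h,x0:x0+w],(400,300),interpolation=cv2.INTER_CUBIC)
o=np.vstack([np.hstack([crop(T,350,185,120,90+10)[:300],crop(S,285,90,120,100)]),np.hstack([crop(T,160,190,140,110),crop(S,205,240,150,120)])])
cv2.imwrite("pics/c1.png",o[:,:,::-1])
E
```

```text
crate [ 0.5192  0.2679 -0.1697] 0.811
crate [ 0.5192  0.267  -0.1647] 0.817
crate [ 0.5191  0.2693 -0.166 ] 0.811
rest [ 0.5984  0.0594 -0.2254] 0.941
rest [ 0.5989  0.0585 -0.2598] 0.955
rest [ 0.5974  0.0604 -0.2095] 0.94
red_baluster [ 0.5669  0.2211 -0.172 ] 0.78
red_baluster [ 0.5663  0.2203 -0.1094] 0.752
red_baluster [ 0.5652  0.2224 -0.1687] 0.824
black_baluster [ 0.4754  0.3084 -0.0894] 0.895
black_baluster [ 0.4754  0.3084 -0.0894] 0.895
gold_baluster [ 0.4598  0.238  -0.3377] 0.85
gold_baluster [ 0.4598  0.238  -0.3377] 0.85
grey_baluster [ 0.5752  0.2918 -0.0539] 0.813
grey_baluster [ 0.5752  0.2918 -0.0539] 0.813
leaf_lid [ 0.5417 -0.2624 -0.1536] 0.943
leaf_lid [ 0.5414 -0.2622 -0.1544] 0.975
leaf_lid [ 0.5418 -0.2611 -0.153 ] 0.912
jar [0.7556 0.0122 0.0596] 0.868
jar [0.7526 0.0122 0.0907] 0.86
jar [0.7555 0.0124 0.0571] 0.883
pumpkin [ 0.7846 -0.1382  0.0693] 0.812
pumpkin [ 0.7846 -0.1382  0.0693] 0.812
```

View pics/c1.png

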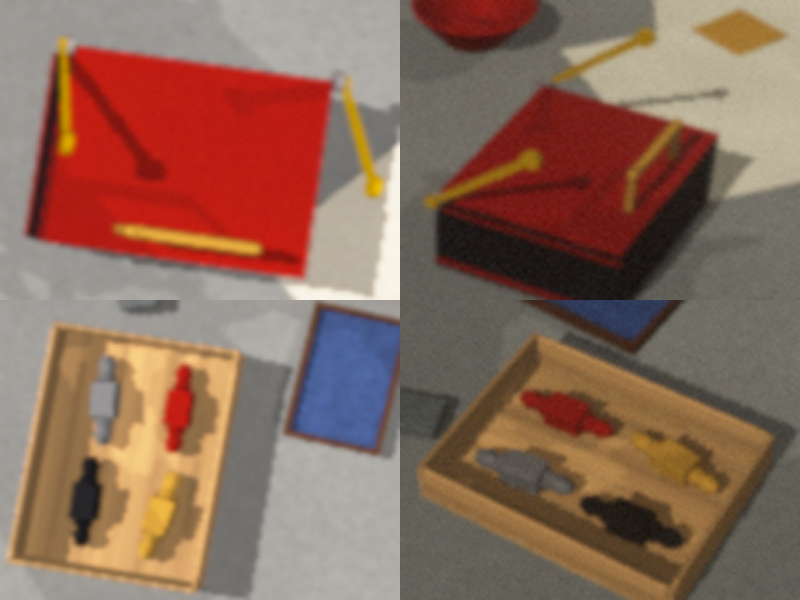

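```bash
cat > mk.py <<'E'
from fit import *
from scipy.optimize import least_squares
q=np.array([.5415,-.2620,-.1536])
def tip(th,sy,q=q): return world(np.array([[.085-.12*np.cos(th),sy*.109,.084+.12*np.sin(th)]]),q)
def bar(th,q=q):
    a=th+np.arctan2(44,150);r=.15632;return world(np.array([[.085-r*np.cos(a),0,.084+r*np.sin(a)]]),q)
E
python3 - <<'E'
from mk import *
T,S=camera("top"),camera("side")
obs=[(T,1,(369.5,233)),(T,-1,(462.2,247)),(S,1,(324.7,143)),(S,-1,(358.3,102))]
f=lambda v:np.concatenate([proj(p,tip(v[0],sy))[0]-np.array(uv) for p,sy,uv in obs])
o=least_squares(f,[.6]);print(o.x,np.round(o.fun,1))
g=lambda v:np.concatenate([proj(p,tip(v[0],sy,v[1:]))[0]-np.array(uv) for p,sy,uv in obs])
o=least_squares(g,[.6,*q]);print(o.x,np.round(o.fun,1))
print(bar(0),proj(T,bar(0)),proj(S,bar(0)))
for n,p in(("T",T),("S",S)):
    for a in silhouettes("lid_handle",p)[:2]: print(n,a["conf"],a["bbox"])
    im=cv2.cvtColor(p["image"],cv2.COLOR_RGB2HSV);m=cv2.inRange(im,(15,110,90),(35,255,255))
    k,l,st,c=cv2.connectedComponentsWithStats(m)
    for i in range(1,k):
        if st[i,4]>15:print(n,st[i],c[i].round(1))
for y in(-.09,.09):
    pass
R=np.array([.567,.221,.017]);d=np.array([np.cos(.16),-np.sin(.16),0])*.045
print(proj(T,R+d),proj(T,R-d),proj(S,R+d),proj(S,R-d))
E
```

```text
[0.72855189] [ 0.1 -0.7 -0.6 -0.6 -0.2  0.3  0.3  0.4]
[ 0.74894484  0.53908784 -0.26154794 -0.14975609] [ 0.1 -0.2 -0.3 -0.4  0.3 -0.1  0.5 -0. ]
[[ 0.47726544 -0.25205524  0.12799995]] [[407.67001379 263.98017223]] [[361.54070513 138.96577235]]
T 0.88 [364.8, 202.2, 446.6, 278.2]
T [229 109   7   7  41] [232.1 112.1]
T [199 127   8  30 160] [202.6 141.5]
T [   0  149   55   35 1438] [ 28.7 164.6]
T [130 180   6   5  21] [132.6 182.2]
T [  25  193   57   35 1382] [ 56.8 209. ]
T [ 164  199   81   98 5113] [203.9 249.1]
T [367 198   6  38 137] [368.9 217.2]
T [453 212  12  39 151] [458.2 233.5]
T [   0  237   59   34 1473] [ 32.2 254.1]
T [529 244  31  33 611] [544.7 259.7]
T [385 260  43  10 169] [406.7 264.5]
T [  6 323  32  31 769] [ 21.  337.6]
S 0.96 [302.9, 119.1, 378.4, 173.7]
S [491  54   7  34  79] [494.   69.5]
S [496  74   6  14  32] [498.5  80.5]
S [374  94  26  14 216] [386.5 100.4]
S [331  99  31  19 112] [347.4 107.6]
S [353 130  17  30  91] [360.1 142. ]
S [292 140  35  20 139] [310.1 149.3]
S [146 243   9   6  45] [150.1 245.4]
S [ 212  254  133  113 6102] [282.  306.5]
S [145 270  36  13 275] [161.9 276. ]
S [158 362   8   7  43] [161.6 365.2]
[[225.09552006 212.63771448]] [[219.54377614 244.99635081]] [[250.99065684 277.41176794]] [[283.88031487 292.95984046]]
```

drive_tool --increments '[[[20,33,0],[0,0,-7],1],[[20,33,0],[0,0,-7],1],[[20,33,0],[0,0,-7],1],[[20,33,0],[0,0,-6],0.6]]'

```text
clock: 2.68
eef_pos: [0.2279, -0.3476, 0.25]
tool_rot: [0.997, -0.081, 0.0, 0.0]
ft_force: [0.4, -0.4, 0.6]
grip_width: 0.0752
grasp_force: 0.0
```

```bash
python3 -c "
from h import *
o=get_obs();print(o['joint_pos'].round(3),o['eef_pos'],o['tool_rot'],o['clock'])"
```

```text
[-0.99   0.073 -0.196  1.301  0.     2.313] [ 0.22793955 -0.34757736  0.2499652 ] [ 9.96737923e-01 -8.07062563e-02  9.78361298e-05  5.48228519e-05] 2.6833
```

drive_tool --increments '[[[13.5,22.5,0],[0,0,7.1],0.6],[[13.5,22.5,0],[0,0,7.1],0.6],[[13.5,22.5,0],[0,0,7.1],0.6],[[13.5,22.5,0],[0,0,7.1],0.6],[[13.5,22.5,0],[0,0,7.1],0.6],[[13.5,22.5,0],[0,0,7.1],0.6],[[13.5,22.5,0],[0,0,7.1],0.6],[[13.5,22.5,0],[0,0,7.1],0.6]]'

```text
clock: 3.35
eef_pos: [0.3361, -0.1675, 0.2503]
tool_rot: [0.913, 0.409, 0.0, 0.0]
ft_force: [0.6, -0.6, -0.1]
grip_width: 0.0512
grasp_force: 0.0
```

drive_tool --increments '[[[13.5,22.5,0],[0,0,7.1],0.6],[[13.5,22.5,0],[0,0,7.1],0.6],[[13.5,22.5,0],[0,0,7.1],0.6],[[13.5,22.5,0],[0,0,7.1],0.6],[[13.5,22.5,0],[0,0,7.1],0.6],[[13.5,22.5,0],[0,0,7.1],0.6],[[13.5,22.5,0],[0,0,7.1],0.6],[[13.5,22.5,0],[0,0,7.1],0.6]]'

```text
clock: 4.02
eef_pos: [0.4442, 0.0126, 0.2502]
tool_rot: [0.608, 0.794, 0.0, 0.0]
ft_force: [0.5, -0.9, -0.7]
grip_width: 0.0516
grasp_force: 0.0
```

drive_tool --increments '[[[13.5,22.5,-10],[0,0,7.1],0.6],[[13.5,22.5,-10],[0,0,7.1],0.6],[[13.5,22.5,-10],[0,0,7.1],0.6],[[13.5,22.5,-10],[0,0,7.1],0.6],[[13.5,22.5,-10],[0,0,7.1],0.6],[[13.5,22.5,-10],[0,0,7.1],0.6],[[13.5,22.5,-10],[0,0,7.1],0.6],[[13.5,22.5,-10],[0,0,7.1],0.6]]'

```text
clock: 4.68
eef_pos: [0.5521, 0.1925, 0.1694]
tool_rot: [0.157, 0.988, -0.0, -0.0]
ft_force: [0.8, 0.2, 0.5]
grip_width: 0.0509
grasp_force: 0.0
```

```bash
python3 - <<'E'
from fit import *
from scipy.spatial.transform import Rotation as Ro
o=get_obs();print(o['joint_pos'].round(3),o['eef_pos'],Ro.from_quat(o['tool_rot']).as_matrix()[:,0],o['clock'],o['grip_width'])
p=camera("side")
for s in silhouettes("red_baluster",p)[:2]:
    print(s["conf"],s["bbox"],fit([(p,s["region"])],[box(.036,.024,.005,.029),box(.09,.016,.009,.025)],[.567,.221,-.16]))
im=p["image"];cv2.imwrite("pics/s2.png",cv2.resize(im[170:370,180:420],(720,600))[:,:,::-1])
E
```

```text
[ 0.336  0.451  0.095  1.215 -0.     0.651] [0.55214805 0.19254339 0.16941956] [-9.50544875e-01  3.10587251e-01  2.01590296e-05] 4.6833 0.05085393747273191
0.72 [253.7, 277.1, 283.2, 295.6] (array([ 0.56803088,  0.22118951, -0.27534395]), np.float64(0.7023569991376832))
```

View pics/s2.png

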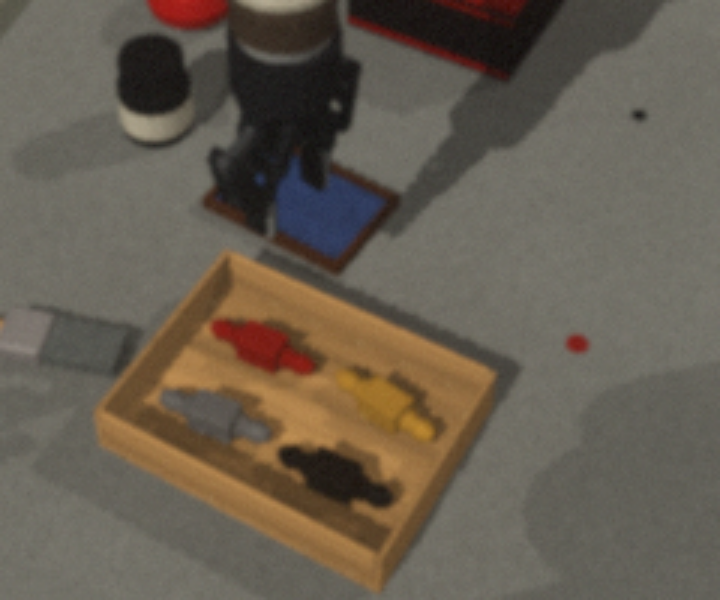

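```bash
python3 - <<'E'
from fit import *
p=camera("side")
for e in((250.7,278.7),(285,292.3),(267.5,285.2)): print(onz(p,*e,.017).round(4))
m=cv2.inRange(cv2.cvtColor(p["image"],cv2.COLOR_RGB2HSV),(0,150,50),(6,255,255))|cv2.inRange(cv2.cvtColor(p["image"],cv2.COLOR_RGB2HSV),(174,150,50),(180,255,255))
m[:262]=0;m[305:]=0;m[:,:240]=0;m[:,300:]=0
v,u=m.nonzero();P=np.array([onz(p,a,b,.017)[:2] for a,b in zip(u,v)]);c=P.mean(0);w,V=np.linalg.eigh(np.cov(P.T));print(len(P),c,V[:,1],np.sqrt(w))
a=(P-c)@V[:,1];print(a.min(),a.max(),c+V[:,1]*(a.min()+a.max())/2)
E
```

```text
[0.6105 0.2176 0.017 ]
[0.5208 0.2255 0.017 ]
[0.5662 0.2211 0.017 ]
314 [0.56732675 0.22048843] [-0.98758704  0.15707271] [0.00832541 0.02134397]
-0.04523530954309897 0.04429769245656269 [0.56778974 0.22041479]
```

drive_tool --increments '[[[7,14,0],[0,0,5.2],0.6],[[8,14,-10],[0,0,5.2],0.6],[[0,0,-30],[0,0,0],0.6],[[0,0,-30],[0,0,0],0.6],[[0,0,-20],[0,0,0],0.6],[[0,0,0],[0,0,0],0.6]]'

```text
clock: 5.33
eef_pos: [0.5629, 0.2171, 0.0756]
tool_rot: [0.071, 0.997, -0.002, -0.004]
ft_force: [-1.0, -1.2, -0.2]
grip_width: 0.0514
grasp_force: 0.0
```

```bash
python3 - <<'E'
from fit import *
p=camera("side");q=camera("top")
o=get_obs();print(o['eef_pos'])
a=cv2.resize(p["image"][200:350,200:350],(400,400));b=cv2.resize(q["image"][180:300,150:270],(400,400));cv2.imwrite("pics/s3.png",np.hstack([a,b])[:,:,::-1])
E
```

```text
[0.56616104 0.21841921 0.08026769]
```

View pics/s3.png

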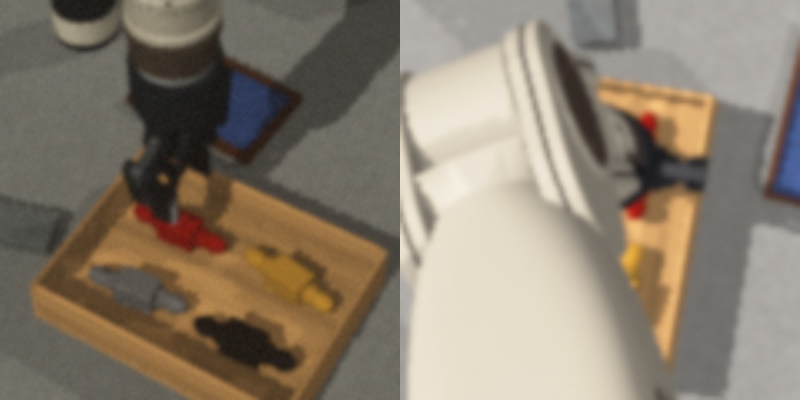

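drive_tool --increments '[[[1,2,0],[0,0,0],0.48],[[0,0,-10],[0,0,0],0.48],[[0,0,-10],[0,0,0],0.48],[[0,0,-5],[0,0,0],0.48],[[0,0,0],[0,0,0],0.48]]'

```text
clock: 5.85
eef_pos: [0.5664, 0.2208, 0.0534]
tool_rot: [0.07, 0.998, -0.001, -0.001]
ft_force: [0.3, -0.1, 0.2]
grip_width: 0.0412
grasp_force: 0.0
```

```bash
python3 - <<'E'
from fit import *
p=camera("side");q=camera("top")
o=get_obs();print(o['eef_pos'],o['ft_force'],o['grip_width'])
c=np.array([.5192,.268]);
for z in(.05,.08,.11):
    d=onz(q,241.5,231.6,z)[:2]-c;print(z,(np.array([[np.cos(.167),-np.sin(.167)],[np.sin(.167),np.cos(.167)]])@d).round(4))
a=cv2.resize(p["image"][230:320,220:310],(400,400),interpolation=2);b=cv2.resize(q["image"][190:260,190:260],(400,400),interpolation=2);cv2.imwrite("pics/s4.png",np.hstack([a,b])[:,:,::-1])
E
```

```text
[0.56722471 0.22118043 0.05454932] [ 0.62319646  0.35082414 -1.0486894 ] 0.041207153730002985
0.05 [ 0.0559 -0.0959]
0.08 [ 0.0558 -0.0997]
0.11 [ 0.0557 -0.1034]
```

View pics/s4.png

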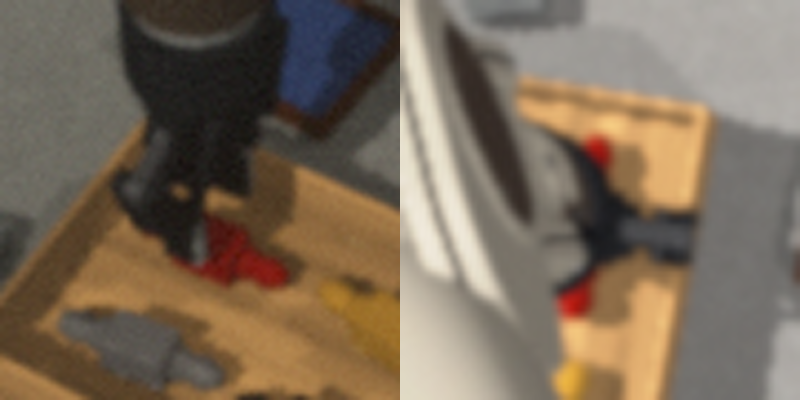

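```bash
python3 - <<'E'
from fit import *
from scipy.optimize import least_squares
p=camera("side");q=camera("top");o=get_obs();c=o['eef_pos'];n=np.array([.13,.99])
X=lambda s,z,e=0:np.array([[c[0]+n[0]*s+e*n[1],c[1]+n[1]*s-e*n[0],z]])
r=least_squares(lambda v:proj(p,X(v[0],v[1]))[0]-[245.9,271.6],[.06,.08]);print(r.x,r.fun)
r=least_squares(lambda v:proj(p,X(v[0],v[1],-.011))[0]-[245.9,271.6],[.06,.08]);print(r.x,r.fun)
for z in(.05,.07,.09,.11):
    r=least_squares(lambda v:(proj(q,X(v[0],z))[0]-[241.1,232])[:1],[-.06]);print(z,r.x,r.fun)
# wall top lines at this place
print(proj(q,world(np.array([[.055,-.085,.045],[.055,-.09,.045],[.055,-.085,.005]]),[.5192,.268,-.167])))
E
```

```text
[0.07681311 0.15391356] [2.84217094e-14 0.00000000e+00]
[0.09189082 0.17742631] [2.84217094e-14 0.00000000e+00]
0.05 [-0.05674918] [3.41060513e-13]
0.07 [-0.05925163] [0.]
0.09 [-0.06175409] [5.68434189e-14]
0.11 [-0.06425655] [1.47792889e-12]
[[237.65910084 231.30702844]
 [239.49683686 231.61666323]
 [239.56350329 231.66946454]]
```

drive_tool --increments '[[[0,0,-5],[0,0,0],0.48],[[0,0,-5],[0,0,0],0.48],[[0,0,-5],[0,0,0],0.48],[[0,0,0],[0,0,0],0.48]]'

```text
clock: 6.38
eef_pos: [0.5667, 0.221, 0.0385]
tool_rot: [0.07, 0.998, -0.001, -0.001]
ft_force: [-0.9, 0.1, 0.1]
grip_width: 0.0409
grasp_force: 0.0
```

drive_tool --increments '[[[0,0,-4],[0,0,0],0.48],[[0,0,-4],[0,0,0],0.48],[[0,0,-3],[0,0,0],0.48],[[0,0,0],[0,0,0],0.48],[[0,0,0],[0,0,0],0.48]]'

```text
clock: 6.8
eef_pos: [0.5674, 0.2212, 0.0287]
tool_rot: [0.07, 0.998, -0.0, -0.0]
ft_force: [0.4, -1.4, 0.2]
grip_width: 0.0413
grasp_force: 0.0
```

No contact; close.

drive_tool --increments '[[[0,0,0],[0,0,0],0.2],[[0,0,0],[0,0,0],0.2],[[0,0,0],[0,0,0],0.2],[[0,0,0],[0,0,0],0],[[0,0,0],[0,0,0],0],[[0,0,0],[0,0,0],0],[[0,0,0],[0,0,0],0]]'

```text
clock: 7.38
eef_pos: [0.568, 0.2214, 0.0295]
tool_rot: [0.07, 0.998, 0.0, 0.0]
ft_force: [0.5, -0.3, 3.8]
grip_width: 0.0223
grasp_force: 61.3
```

drive_tool --increments '[[[0,0,10],[0,0,0],0],[[0,0,20],[0,0,0],0],[[0,0,20],[0,0,0],0],[[0,0,20],[0,0,0],0],[[0,0,20],[0,0,0],0],[[0,0,0],[0,0,0],0]]'

```text
clock: 7.88
eef_pos: [0.57, 0.2223, 0.124]
tool_rot: [0.07, 0.998, 0.002, 0.003]
ft_force: [0.7, 0.8, 0.1]
grip_width: 0.0226
grasp_force: 61.0
```

```bash
python3 - <<'E'
from fit import *
from scipy.spatial.transform import Rotation as Ro
p=camera("side");q=camera("top")
o=get_obs();print(o['eef_pos'],Ro.from_quat(o['tool_rot']).as_matrix()[:,0],o['ft_force'],o['grip_width'],o['grasp_force'])
for s in silhouettes("rest",q)[:1]: print(s["conf"],fit([(q,s["region"])],[box(.14,.096,0,.012)],[.598,.06,-.23]))
# felt by blue colour
m=cv2.inRange(cv2.cvtColor(q["image"],cv2.COLOR_RGB2HSV),(105,90,40),(125,255,255));m[:180]=0;m[255:]=0;m[:,:250]=0;m[:,310:]=0
print(m.astype(bool).sum(),fit([(q,m>0)],[box(.128,.084,.006,.006)],[.598,.06,-.23]))
a=cv2.resize(p["image"][180:330,200:350],(400,400),interpolation=2);b=cv2.resize(q["image"][170:290,170:290],(400,400),interpolation=2);cv2.imwrite("pics/s5.png",np.hstack([a,b])[:,:,::-1])
E
```

```text
[0.5680378  0.22151055 0.12000497] [-0.99013712  0.14009249 -0.00160357] [ 0.45031864 -0.30970797 -1.48387482] 0.02250463399144395 60.9525990486145
0.24 (array([ 0.598,  0.06 , -0.23 ]), np.float64(0.0))
1298 (array([ 0.59583064,  0.05987854, -0.22199738]), np.float64(0.9226838480337702))
```

View pics/s5.png

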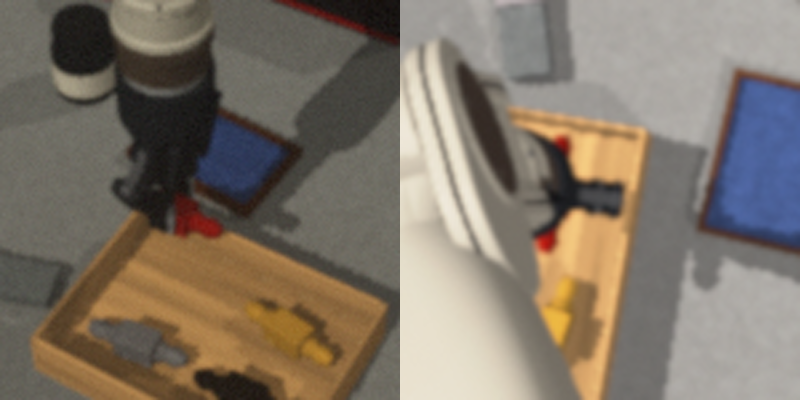

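drive_tool --increments '[[[3,-18,0],[0,0,-0.6],0],[[3,-21,0],[0,0,-0.6],0],[[4,-21,0],[0,0,-0.6],0],[[4,-21,0],[0,0,-0.6],0],[[4,-21,0],[0,0,-0.6],0],[[4,-21,0],[0,0,-0.6],0],[[4,-21,0],[0,0,-0.6],0],[[3,-18,0],[0,0,-0.6],0]]'

```text
clock: 8.7
eef_pos: [0.5954, 0.0577, 0.117]
tool_rot: [0.113, 0.994, -0.001, -0.002]
ft_force: [0.5, -0.7, -0.4]
grip_width: 0.0227
grasp_force: 61.0
```

drive_tool --increments '[[[0,0,0],[0,0,0],0],[[0,0,-15],[0,0,0],0],[[0,0,-20],[0,0,0],0],[[0,0,-20],[0,0,0],0],[[0,0,-10],[0,0,0],0],[[0,0,-5],[0,0,0],0],[[0,0,0],[0,0,0],0],[[0,0,0],[0,0,0],0]]'

```text
clock: 9.37
eef_pos: [0.5967, 0.0596, 0.0491]
tool_rot: [0.112, 0.994, 0.0, -0.0]
ft_force: [-0.4, -0.0, 0.3]
grip_width: 0.0226
grasp_force: 60.9
```

```bash
python3 - <<'E'
from fit import *
p=camera("side");q=camera("top")
o=get_obs();print(o['eef_pos'],o['tool_rot'],o['ft_force'],o['grip_width'],o['grasp_force'])
a=cv2.resize(p["image"][170:290,220:340],(400,400),interpolation=2);b=cv2.resize(q["image"][160:260,230:330],(400,400),interpolation=2);cv2.imwrite("pics/s6.png",np.hstack([a,b])[:,:,::-1])
E
```

```text
[0.59752776 0.05960263 0.05017421] [1.11825382e-01 9.93727336e-01 2.40550178e-04 1.00356644e-03] [0.90235186 0.01971809 0.17231906] 0.022482876816454167 60.93372344970703
```

View pics/s6.png

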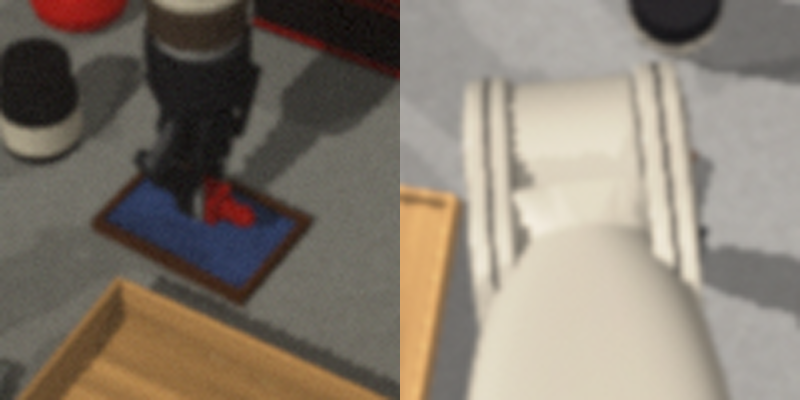

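drive_tool --increments '[[[0,0,-5],[0,0,0],0],[[0,0,-5],[0,0,0],0],[[0,0,-4],[0,0,0],0],[[0,0,-2],[0,0,0],0],[[0,0,0],[0,0,0],0],[[0,0,0],[0,0,0],0]]'

```text
clock: 9.97
eef_pos: [0.5964, 0.0593, 0.0328]
tool_rot: [0.112, 0.994, -0.0, -0.0]
ft_force: [-0.0, 0.1, -0.6]
grip_width: 0.0226
grasp_force: 60.9
```

drive_tool --increments '[[[0,0,-1],[0,0,0],0],[[0,0,-1],[0,0,0],0],[[0,0,0],[0,0,0],0],[[0,0,0],[0,0,0],0]]'

```text
clock: 10.3
eef_pos: [0.5966, 0.0593, 0.0311]
tool_rot: [0.112, 0.994, -0.0, 0.0]
ft_force: [0.0, 0.1, -0.8]
grip_width: 0.0228
grasp_force: 60.9
```

drive_tool --increments '[[[0,0,-1],[0,0,0],0],[[0,0,0],[0,0,0],0],[[0,0,0],[0,0,0],0]]'

```text
clock: 10.55
eef_pos: [0.5969, 0.0594, 0.0305]
tool_rot: [0.112, 0.994, 0.0, 0.0]
ft_force: [-0.6, -0.1, 2.4]
grip_width: 0.0228
grasp_force: 61.3
```

drive_tool --increments '[[[0,0,0],[0,0,0],0.3],[[0,0,0],[0,0,0],0.35],[[0,0,0],[0,0,0],0.42],[[0,0,0],[0,0,0],0.42],[[0,0,5],[0,0,0],0.42],[[0,0,10],[0,0,0],0.42],[[0,0,25],[0,0,0],0.42],[[0,0,35],[0,0,0],0.42]]'

```text
clock: 11.22
eef_pos: [0.5942, 0.0591, 0.1035]
tool_rot: [0.112, 0.994, -0.001, -0.003]
ft_force: [0.8, 0.3, 0.0]
grip_width: 0.0357
grasp_force: 0.0
```

drive_tool --increments '[[[-10,0,40],[0,0,0],0.42],[[-20,0,40],[0,0,0],0.42],[[-20,-5,40],[0,0,-7],0.42],[[-20,-10,10],[0,0,-7],0.42],[[-20,-20,0],[0,0,-7],0.42],[[-20,-30,0],[0,0,-7],0.42],[[-10,-30,0],[0,0,-7],0.42],[[0,-30,0],[0,0,-7],0.42]]'

```text
clock: 11.88
eef_pos: [0.4772, -0.0659, 0.2311]
tool_rot: [0.463, 0.886, 0.0, 0.0]
ft_force: [0.2, 1.1, -0.2]
grip_width: 0.0358
grasp_force: 0.0
```

```bash
python3 - <<'E'
from fit import *
p=camera("side");q=camera("top")
o=get_obs();print(o['eef_pos'],o['tool_rot'],o['joint_pos'].round(3))
bal=[box(.036,.024,.006,.030),box(.09,.016,.010,.026)]
for n,v in(("side",p),("top",q)):
    for s in silhouettes("red_baluster",v)[:2]: print(n,s["conf"],s["bbox"],fit([(v,s["region"])],bal,[.597,.06,-.22]))
a=cv2.resize(p["image"][170:290,220:340],(400,400),interpolation=2);b=cv2.resize(q["image"][160:260,230:330],(400,400),interpolation=2);cv2.imwrite("pics/s7.png",np.hstack([a,b])[:,:,::-1])
E
```

```text
[ 0.47908055 -0.06861865  0.2309169 ] [ 4.63697254e-01  8.85992489e-01 -1.80148366e-04  1.46047624e-03] [-1.410e-01  2.160e-01 -7.700e-02  1.275e+00 -1.000e-03  8.230e-01]
side 0.57 [269.0, 227.4, 296.0, 242.9] (array([ 0.59563337,  0.05926186, -0.38005325]), np.float64(0.7424295774647888))
side 0.4 [229.8, 153.4, 262.7, 181.5] (array([ 0.597,  0.06 , -0.22 ]), np.float64(0.0))
top 0.63 [277.2, 203.1, 287.9, 236.0] (array([ 0.5931576 ,  0.0591021 , -0.23342526]), np.float64(0.7737647353900176))
```

View pics/s7.png

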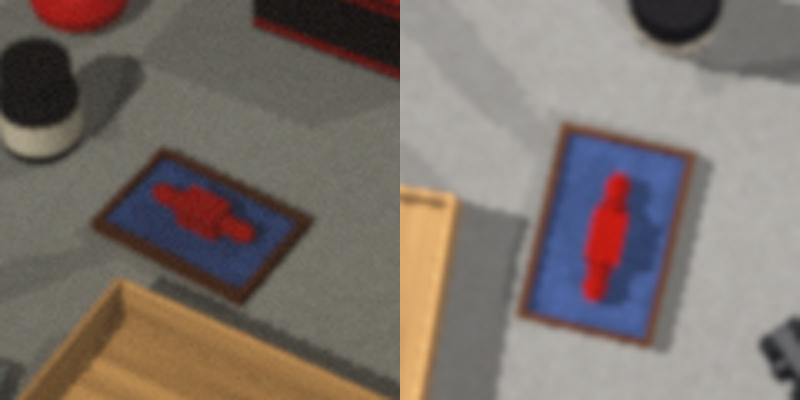

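drive_tool --increments '[[[-4,-22,0],[0,0,-6.2],0.42],[[-4,-26,0],[0,0,-6.2],0.42],[[-4,-26,0],[0,0,-6.2],0.42],[[-4,-26,0],[0,0,-6.2],0.42],[[-4,-26,0],[0,0,-6.2],0.42],[[-4,-26,0],[0,0,-6.2],0.42],[[-4,-25,0],[0,0,-6.2],0.42],[[0,0,0],[0,0,0],0.42]]'

```text
clock: 12.75
eef_pos: [0.4517, -0.2449, 0.2295]
tool_rot: [0.758, 0.653, -0.0, 0.001]
ft_force: [1.1, 0.3, 0.1]
grip_width: 0.0363
grasp_force: 0.0
```

drive_tool --increments '[[[0,0,-5],[-1.02,-6.6,0],0.42],[[0,0,-10],[-1.02,-6.6,0],0.42],[[0,0,-13],[-1.02,-6.6,0],0.42],[[0,0,0],[0,0,0],0.42],[[0,0,0],[0,0,0],0.42]]'

```text
clock: 13.17
eef_pos: [0.4467, -0.2383, 0.1975]
tool_rot: [0.745, 0.646, 0.111, 0.127]
ft_force: [1.3, -0.6, 0.9]
grip_width: 0.0357
grasp_force: 0.0
```

```bash
cat > st.py <<'E'
from mk import *
from scipy.spatial.transform import Rotation as Ro
o=get_obs();R=Ro.from_quat(o['tool_rot']).as_matrix();print(o['clock'],o['eef_pos'].round(4),"\n",R.round(3),"\n",o['joint_pos'].round(3),o['ft_force'].round(1),o['grip_width'])
d=o['eef_pos']-bar(0)[0];print("to bar mm",(-d*1000).round(1))
Rb=Ro.from_euler("z",q[2]).as_matrix();h=world(np.array([[.085,0,.084]]),q)[0];l=Rb.T@(o['eef_pos']-h)
print("local rel hinge",l.round(4),"r",np.hypot(l[0],l[2]),"theta if gripped",np.arctan2(l[2],-l[0])-np.arctan2(44,150))
E
python3 st.py
```

```text
13.1667 [ 0.4467 -0.2383  0.1975] 
 [[ 0.142  0.934  0.329]
 [ 0.99  -0.134 -0.046]
 [ 0.001  0.332 -0.943]] 
 [-0.568  0.071 -0.398  0.792  0.138  1.167] [ 1.3 -0.6  0.9] 0.035700469292900744
to bar mm [ 30.6 -13.8 -69.5]
local rel hinge [-0.1823  0.009   0.1135] r 0.21476822246325486 theta if gripped 0.27135005852191063
```

drive_tool --increments '[[[6,-10,0],[0,0,0],0.42],[[8,-1,-23],[0,0,0],0.42],[[4,0,-11],[0,0,0],0.42],[[0,0,0],[0,0,0],0.42],[[0,0,0],[0,0,0],0.42]]'

```text
clock: 13.58
eef_pos: [0.4727, -0.2546, 0.1692]
tool_rot: [0.744, 0.645, 0.113, 0.133]
ft_force: [0.2, 0.7, 1.5]
grip_width: 0.0355
grasp_force: 0.0
```

```bash
python3 st.py; python3 - <<'E'
from fit import *
p=camera("side");q=camera("top")
a=cv2.resize(p["image"][80:200,280:400],(400,400),interpolation=2);b=cv2.resize(q["image"][185:295,350:460],(400,400),interpolation=2);cv2.imwrite("pics/s8.png",np.hstack([a,b])[:,:,::-1])
E
```

```text
13.5833 [ 0.4727 -0.2546  0.1692] 
 [[ 0.142  0.93   0.34 ]
 [ 0.99  -0.132 -0.053]
 [-0.004  0.344 -0.939]] 
 [-0.567  0.151 -0.393  0.703  0.138  1.168] [0.2 0.7 1.5] 0.03550873005509098
to bar mm [  4.6   2.5 -41.2]
local rel hinge [-0.1542 -0.0032  0.0852] r 0.17613894813917538 theta if gripped 0.2196025050946473
```

View pics/s8.png

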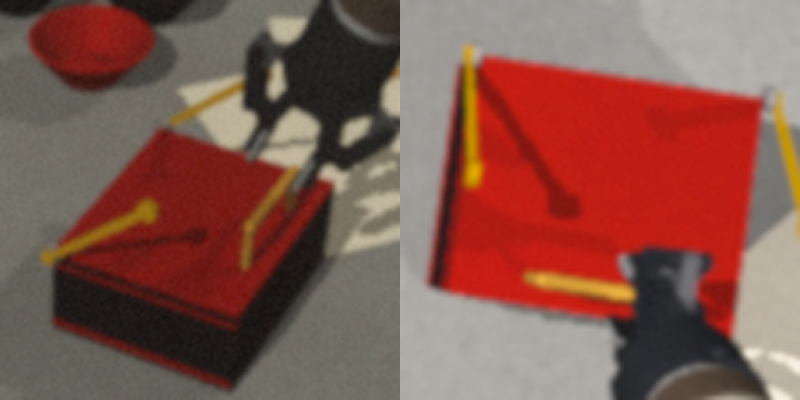

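```bash
python3 - <<'E'
from mk import *
from scipy.spatial.transform import Rotation as Ro
o=get_obs();c=o['eef_pos'];R=Ro.from_quat(o['tool_rot']).as_matrix();p=camera("side");t=camera("top")
for n,x in(("tcp",c),("tip+",c+R[:,1]*.018+R[:,2]*.012),("tip-",c-R[:,1]*.018+R[:,2]*.012),("body",c-R[:,2]*.054),("bar",bar(0)[0])): print(n,x.round(3),proj(t,x),proj(p,x))
for n,v in(("t",t),("s",p)):
    im=v["image"];m=(im.max(2)<60);x=(range(405,445) if n=="t" else 0)
print("top dark rows:")
im=t["image"][250:285,400:450];
for r in range(0,35,3): print(250+r,"".join("#" if px.max()<90 else("y" if px[1]>110 else ("r" if px[0]>100 else".")) for px in im[r]))
im=p["image"][105:165,340:395];print("side 340")
for r in range(0,60,3): print(105+r,"".join("#" if px.max()<75 else("y" if px[1]>100 and px[2]<90 else ("r" if px[0]>1.8*px[1] else".")) for px in im[r]))
E
```

```text
tcp [ 0.472 -0.254  0.17 ] [[413.88546937 267.27567675]] [[365.21110761 126.39366852]]
tip+ [ 0.493 -0.257  0.164] [[414.32482573 258.2250169 ]] [[357.78827654 125.76572726]]
tip- [ 0.459 -0.253  0.152] [[411.03481015 272.16032513]] [[368.96268497 133.02364832]]
body [ 0.454 -0.252  0.22 ] [[419.7391132 277.1387609]] [[373.83051948 112.3772804 ]]
bar [ 0.477 -0.252  0.128] [[407.67001379 263.98017223]] [[361.54070513 138.96577235]]
top dark rows:
250 rrrrrrrrrrrrrrrrrrrrrrrrrrrrrrrrrrrrrrrrrrrrrrryyy
253 rrrrrrrrrrrrrrrrrrrrrrrrrrrrrrrrrrrrrrrrrrrrryyyyy
256 rrrrrrrrrrrrr###############.rr.###rrrrrrrrryyyyyy
259 rrrrrrrrrrryyy#############.ryr.###rrrrrrrrryyyyyy
262 yyyyyrrrrrrrr.############.ryyyrrrrrrrrrrrryyyyyyy
265 yyyyyyyyyyyyyyr###########.ryyrrrrrrrrrrrrryyyyyyy
268 rrrrrrrrrrrrrr##############....rrrrrrrrrrryyyyyyy
271 rrrrrrrrrrrrrr.###################rrrrrrrryyyyyyyy
274 yyyyyyyr##########################.rrrrrrryyyyyyyy
277 yyyyyyyyy##############################rryyyyyyyyy
280 yyyyyyyyyy.###############################yyyyyyyy
283 yyyyyyyyy###############################
[... 519 characters left out ...]
rrrrrrr.............##...y.#####........
132 rrrrrrrrrrrrrrrrrrrrrrrrr.yy.....##....................
135 rrrrrrrrrrrrrrrrrrrrrrr.yy.....###rrrrr................
138 rrrrrrrrrrrrrrrrrrrr..y..r...rrrrrrrrrr.y..............
141 rrrrrrrrrrrrrrrrrr....rrrr..rrrrrrrrr##................
144 rrrrrrrrrrrrrrrr....rrrrrrrrrrrrrr#####................
147 rrrrrrrrrrrrr.yy..rrrrrrrrrrrrrr#######................
150 rrrrrrrrrrrrr...rrrrrrrrrrrrrr########.................
153 rrrrrrrrrrrrr...rrrrrrrrrrrr##########.y...............
156 rrrrrrrrrrrrr..rrrrrrrrrr#############.................
159 rrrrrrrrrrrrr..rrrrrrrr###############.................
162 rrrrrrrrrrrrrrrrrrrrr###############...................
```

drive_tool --increments '[[[-10,4,0],[0,0,0],0.42],[[0,0,0],[0,0,0],0.42],[[0,0,0],[0,0,0],0.42],[[4,-1,-10],[0,0,0],0.42],[[3,0,-10],[0,0,0],0.42],[[0,0,0],[0,0,0],0.42],[[0,0,0],[0,0,0],0.42]]'

```text
clock: 14.37
eef_pos: [0.466, -0.25, 0.1471]
tool_rot: [0.745, 0.644, 0.112, 0.132]
ft_force: [0.4, -0.4, 0.1]
grip_width: 0.0359
grasp_force: 0.0
```

```bash
python3 st.py
```

```text
14.3667 [ 0.466  -0.25    0.1471] 
 [[ 0.144  0.93   0.337]
 [ 0.99  -0.135 -0.052]
 [-0.003  0.341 -0.94 ]] 
 [-0.567  0.163 -0.443  0.644  0.138  1.171] [ 0.4 -0.4  0.1] 0.03594372620903795
to bar mm [ 11.3  -2.  -19.1]
local rel hinge [-0.1615  0.0003  0.0631] r 0.1733560633027006 theta if gripped 0.08699749845908777
```

drive_tool --increments '[[[5,-1,0],[0,0,0],0.42],[[2,0,-7],[0,0,0],0.42],[[3,-1,-7],[0,0,0],0.42],[[2,0,-5],[0,0,0],0.42],[[0,0,0],[0,0,0],0.42],[[0,0,0],[0,0,0],0.42]]'

```text
clock: 14.87
eef_pos: [0.4781, -0.252, 0.1275]
tool_rot: [0.745, 0.645, 0.112, 0.132]
ft_force: [1.0, 0.0, 0.6]
grip_width: 0.0359
grasp_force: 0.0
```

```bash
python3 st.py
```

```text
14.8667 [ 0.4781 -0.252   0.1275] 
 [[ 0.144  0.93   0.337]
 [ 0.99  -0.134 -0.051]
 [-0.002  0.341 -0.94 ]] 
 [-0.556  0.209 -0.445  0.595  0.135  1.181] [1.  0.  0.6] 0.03589564298988601
to bar mm [-0.9 -0.1  0.5]
local rel hinge [-0.1492  0.0002  0.0435] r 0.15537607453085528 theta if gripped -0.001455468203141852
```

Positioned at the bar; close gradually.

drive_tool --increments '[[[0,0,0],[0,0,0],0.2],[[0,0,0],[0,0,0],0.2],[[0,0,0],[0,0,0],0.14],[[0,0,0],[0,0,0],0.14]]'

```text
clock: 15.2
eef_pos: [0.4779, -0.2522, 0.1283]
tool_rot: [0.745, 0.644, 0.112, 0.132]
ft_force: [-1.5, 1.0, 0.0]
grip_width: 0.0118
grasp_force: 0.8
```

drive_tool --increments '[[[0,0,0],[0,0,0],0.0],[[0,0,0],[0,0,0],0.0],[[0,0,0],[0,0,0],0],[[0,0,0],[0,0,0],0]]'

```text
clock: 15.53
eef_pos: [0.477, -0.2521, 0.1279]
tool_rot: [0.745, 0.644, 0.112, 0.131]
ft_force: [-5.5, 0.7, 2.5]
grip_width: 0.0081
grasp_force: 58.5
```

```bash
python3 st.py
```

```text
15.5333 [ 0.477  -0.2521  0.1279] 
 [[ 0.145  0.931  0.336]
 [ 0.989 -0.136 -0.052]
 [-0.003  0.34  -0.941]] 
 [-0.556  0.207 -0.446  0.597  0.133  1.181] [-5.5  0.7  2.5] 0.00812636821841744
to bar mm [0.3 0.  0.1]
local rel hinge [-1.503e-01 -1.000e-04  4.390e-02] r 0.15654845786385668 theta if gripped -0.0012662922840461222
```

```bash
python3 - <<'E'
from mk import *
t=np.linspace(0,.7,15);B=np.vstack([bar(x) for x in t]);print((np.diff(B,axis=0)*1000).round(1),np.degrees(.05)*np.array([.153,.988]))
E
```

```text
[[ 2.4 -0.4  7.4]
 [ 2.7 -0.4  7.3]
 [ 3.1 -0.5  7.2]
 [ 3.4 -0.5  7. ]
 [ 3.8 -0.6  6.8]
 [ 4.1 -0.6  6.6]
 [ 4.4 -0.7  6.4]
 [ 4.7 -0.7  6.2]
 [ 5.  -0.8  5.9]
 [ 5.3 -0.8  5.7]
 [ 5.6 -0.9  5.4]
 [ 5.9 -0.9  5.1]
 [ 6.1 -0.9  4.8]
 [ 6.3 -1.   4.5]] [0.43831271 2.83041151]
```

drive_tool --increments '[[[2.4,-0.4,7.4],[0.44,2.83,0],0],[[2.7,-0.4,7.3],[0.44,2.83,0],0],[[3.1,-0.5,7.2],[0.44,2.83,0],0],[[3.4,-0.5,7.0],[0.44,2.83,0],0],[[0,0,0],[0,0,0],0],[[0,0,0],[0,0,0],0]]'

```text
clock: 16.03
eef_pos: [0.4881, -0.2538, 0.1561]
tool_rot: [0.754, 0.652, 0.046, 0.055]
ft_force: [-6.3, -0.2, -1.8]
grip_width: 0.0077
grasp_force: 61.3
```

```bash
python3 st.py
```

```text
16.0333 [ 0.4881 -0.2538  0.1561] 
 [[ 0.144  0.979  0.141]
 [ 0.99  -0.143 -0.022]
 [-0.001  0.143 -0.99 ]] 
 [-0.505  0.303 -0.176  0.958  0.049  1.214] [-6.3 -0.2 -1.8] 0.007661266771509118
to bar mm [-10.9   1.8 -28.1]
local rel hinge [-1.39e-01 -1.00e-04  7.21e-02] r 0.15657808921252983 theta if gripped 0.1933415182543856
```

drive_tool --increments '[[[3.8,-0.6,6.8],[0.44,2.83,0],0],[[4.1,-0.6,6.6],[0.44,2.83,0],0],[[4.4,-0.7,6.4],[0.44,2.83,0],0],[[4.7,-0.7,6.2],[0.44,2.83,0],0],[[5.0,-0.8,5.9],[0.44,2.83,0],0],[[0,0,0],[0,0,0],0],[[0,0,0],[0,0,0],0]]'

```text
clock: 16.62
eef_pos: [0.51, -0.2573, 0.1882]
tool_rot: [0.755, 0.653, -0.035, -0.041]
ft_force: [-7.1, 0.1, 0.4]
grip_width: 0.0077
grasp_force: 62.6
```

drive_tool --increments '[[[5.3,-0.8,5.7],[0.44,2.83,0],0],[[5.6,-0.9,5.4],[0.44,2.83,0],0],[[5.9,-0.9,5.1],[0.44,2.83,0],0],[[6.1,-0.9,4.8],[0.44,2.83,0],0],[[0,0,0],[0,0,0],0],[[0,0,0],[0,0,0],0]]'

```text
clock: 17.12
eef_pos: [0.5328, -0.2609, 0.2094]
tool_rot: [0.747, 0.647, -0.099, -0.118]
ft_force: [-7.7, 1.2, 2.5]
grip_width: 0.0074
grasp_force: 63.3
```

```bash
python3 st.py; python3 - <<'E'
from mk import *
p=camera("side");t=camera("top");save(p,"z_s.png");save(t,"z_t.png")
# compare lid silhouette & mark with models
def lid(th):
    P=np.array([[-a,y,z] for a in(0,.17) for y in(-.1,.1) for z in(-.004,.004)]);c,s=np.cos(th),np.sin(th)
    return world(np.c_[.085+c*P[:,0]+s*P[:,2],P[:,1],.084-s*P[:,0]+c*P[:,2]],q)
for n,v in(("t",t),("s",p)):
    hsv=cv2.cvtColor(v["image"],cv2.COLOR_RGB2HSV)
    m=cv2.inRange(hsv,(15,110,80),(35,255,255));k,l,st,c=cv2.connectedComponentsWithStats(m)
    for i in range(1,k):
        if st[i,4]>15 and 290<c[i][0]<470 and 90<c[i][1]<290: print(n,st[i],c[i].round(1))
    for s in silhouettes("leaf_lid",v)[:1]:
        print(n,s["conf"],s["bbox"])
        m=s["region"].astype(float);print([(round(th,2),round(float(np.minimum(ren(v,lid(th)),m).sum()/np.maximum(ren(v,lid(th)),m).sum()),3)) for th in np.arange(.5,.86,.05)])
    print(proj(v,tip(.74,1)),proj(v,tip(.74,-1)))
E
```

```text
17.1167 [ 0.5328 -0.2609  0.2094] 
 [[ 0.144  0.943 -0.3  ]
 [ 0.99  -0.136  0.047]
 [ 0.004 -0.304 -0.953]] 
 [-0.418  0.698  0.573  1.744 -0.078  1.309] [-7.7  1.2  2.5] 0.007396962763866321
to bar mm [-55.6   8.8 -81.4]
local rel hinge [-0.0937 -0.0002  0.1254] r 0.15658093743078252 theta if gripped 0.6436107697662103
t [367 198   6  39 169] [369.1 218.6]
t [395 237  26  13 120] [406.3 241. ]
t 0.84 [375.4, 196.8, 445.4, 261.7]
[(np.float64(0.5), 0.553), (np.float64(0.55), 0.567), (np.float64(0.6), 0.581), (np.float64(0.65), 0.599), (np.float64(0.7), 0.572), (np.float64(0.75), 0.541), (np.float64(0.8), 0.514), (np.float64(0.85), 0.485)]
[[369.70196221 231.91931214]] [[461.81485766 246.05011485]]
s [374  94  26  14 217] [386.5 100.4]
s [352 100   9  13  65] [356.6 104.9]
s [331 108  15  22  98] [339.5 117.1]
s [292 140  36  20 165] [310.9 149. ]
s [320 151  36  22 472] [338.2 161.1]
s 0.97 [301.1, 104.7, 369.9, 151.3]
[(np.float64(0.5), 0.537), (np.float64(0.55), 0.613), (np.float64(0.6), 0.702), (np.float64(0.65), 0.784), (np.float64(0.7), 0.681), (np.float64(0.75), 0.567), (np.float64(0.8), 0.467), (np.float64(0.85), 0.365)]
[[324.23191126 142.92870464]] [[358.34550702 102.05655843]]
```

```bash
cat > mfit.py <<'E'
from mk import *
p=camera("side");t=camera("top")
def arm(th,sy,w,dq):
    c,s=np.cos(th),np.sin(th);a=np.linspace(0,2*np.pi,20)
    D=np.c_[-.12+.009*np.cos(a),.009*np.sin(a)];Q=np.array([[0,w],[0,-w],[-.115,-w],[-.115,w]])
    f=lambda L:world(np.vstack([np.c_[.085+c*L[:,0]+s*L[:,1],np.full(len(L),sy*.109+e),.084-s*L[:,0]+c*L[:,1]] for e in(-.0015,.0015)]),q+dq)
    return f(D),f(Q)
def msk(im,box_):
    hsv=cv2.cvtColor(im,cv2.COLOR_RGB2HSV);m=cv2.inRange(hsv,(17,120,80),(33,255,255))>0;k=np.zeros_like(m);l,u,r,b=box_;k[u:b,l:r]=m[u:b,l:r];return k
rd=lambda n:cv2.imread("pics/"+n)[:,:,::-1].copy()
J=[("top+",t,rd("top0.png"),1,(363,195,377,240)),("top-",t,rd("top0.png"),-1,(448,208,468,254)),("side+",p,rd("side0.png"),1,(288,136,330,163)),("side-",p,rd("side0.png"),-1,(328,96,364,121))]
M=[msk(im,b) for _,_,im,_,b in J]
def cost(th,w,dq,i):
    n,v,_,sy,_=J[i];r=np.max([ren(v,X) for X in arm(th,sy,w,dq)],0);return 1-np.minimum(r,M[i]).sum()/np.maximum(r,M[i]).sum()
z=np.zeros(3)
for i in range(4):
    g=min((cost(th,w,z,i),th,w) for th in np.arange(.55,.9,.01) for w in(.002,.003,.004));print(J[i][0],np.round(g,3))
o=minimize(lambda x:sum(cost(x[0],.003,np.array([x[1],x[2],x[3]]),i) for i in range(4)),[.73,0,0,0],method="Nelder-Mead",options=dict(initial_simplex=np.array([[.73,0,0,0],[.78,0,0,0],[.73,.004,0,0],[.73,0,.004,0],[.73,0,0,.03]]),maxiter=250));print(o.x,o.fun)
o=minimize(lambda x:sum(cost(x[0],.003,z,i) for i in range(4)),[.73],method="Nelder-Mead");print(o.x,o.fun)
E
python3 mfit.py
```

```text
top+ [0.35  0.74  0.004]
top- [0.241 0.72  0.004]
side+ [0.279 0.75  0.003]
side- [0.233 0.75  0.003]
[ 7.57893152e-01  2.33766698e-04  1.42485204e-03 -3.39746594e-03] 1.146376609802246
[0.74839258] 1.2260427474975586
```

drive_tool --increments '[[[3.1,-0.5,2.3],[0.22,1.42,0],0],[[3.2,-0.5,2.2],[0.22,1.42,0],0],[[3.2,-0.5,2.1],[0.22,1.42,0],0],[[3.3,-0.5,2.1],[0.22,1.42,0],0],[[0,0,0],[0,0,0],0],[[0,0,0],[0,0,0],0],[[0,0,0],[0,0,0],0]]'

```text
clock: 18.0
eef_pos: [0.5461, -0.263, 0.2185]
tool_rot: [0.741, 0.641, -0.13, -0.154]
ft_force: [-6.0, 1.0, -0.6]
grip_width: 0.0076
grasp_force: 63.1
```

```bash
python3 st.py; python3 - <<'E'
from mk import *
p=camera("side");t=camera("top");save(p,"z_s2.png");save(t,"z_t2.png")
def lid(th):
    P=np.array([[-a,y,z] for a in(0,.17) for y in(-.1,.1) for z in(-.004,.004)]);c,s=np.cos(th),np.sin(th)
    return world(np.c_[.085+c*P[:,0]+s*P[:,2],P[:,1],.084-s*P[:,0]+c*P[:,2]],q)
for n,v in(("t",t),("s",p)):
    hsv=cv2.cvtColor(v["image"],cv2.COLOR_RGB2HSV)
    m=cv2.inRange(hsv,(15,110,80),(35,255,255));k,l,st,c=cv2.connectedComponentsWithStats(m)
    for i in range(1,k):
        if st[i,4]>15 and 290<c[i][0]<470 and 90<c[i][1]<290: print(n,st[i],c[i].round(1))
    for s in silhouettes("leaf_lid",v)[:1]:
        m=s["region"].astype(float);print(n,s["conf"],[(round(th,2),round(float(np.minimum(ren(v,lid(th)),m).sum()/np.maximum(ren(v,lid(th)),m).sum()),3)) for th in np.arange(.65,.86,.02)])
# full-res ascii of side around left (near) edge: arm vs lid
im=p["image"][110:166,286:350]
for r in range(0,56,2): print(110+r,"".join("y" if px[1]>90 and px[2]<80 else("r" if px[0]>1.8*px[1] and px[0]>60 else("#" if px.max()<75 else".")) for px in im[r]))
E
```

```text
18.0 [ 0.5461 -0.263   0.2185] 
 [[ 0.145  0.909 -0.39 ]
 [ 0.989 -0.132  0.062]
 [ 0.005 -0.395 -0.919]] 
 [-0.403  0.824  0.799  1.94  -0.097  1.331] [-6.   1.  -0.6] 0.007637646846448942
to bar mm [-68.8  10.9 -90.5]
local rel hinge [-0.0803 -0.0003  0.1345] r 0.1566268451772445 theta if gripped 0.7470521074182647
t [367 198   6  39 171] [369.1 218.5]
t [397 231  25  15 128] [407.4 235.5]
t 0.98 [(np.float64(0.65), 0.539), (np.float64(0.67), 0.546), (np.float64(0.69), 0.554), (np.float64(0.71), 0.562), (np.float64(0.73), 0.573), (np.float64(0.75), 0.58), (np.float64(0.77), 0.579), (np.float64(0.79), 0.568), (np.float64(0.81), 0.555), (np.float64(0.83), 0.539), (np.float64(0.85), 0.526)]
s [374  93  26  15 218] [386.4 100.4]
s [347  95  14  13  54] [352.4 101.6]
s [332 104  11  21  83] [336.6 113.4]
s [292 140  36  20 157] [310.6 149.1]
s [320 150  36  23 468] [338.1 161.1]
s 0.7 [(np.float64(0.65), 0.592), (np.float64(0.67), 0.636), (np.float64(0.69), 0.685), (np.float64(0.71), 0.743), (np.float64(0.73), 0.799), (np.float64(0.75), 0.83), (np.float64(0.77), 0.779), (np.float64(0.79
[... 1323 characters left out ...]
##########
146 .................rrrrrrrrrr.yyyyyyy......#######################
148 ...............rrrrrrrr..yyyyy...##########..###################
150 .............rrrrrr..yyyyy..#############..........#############
152 ............rrr..yyyy...###############..y..............########
154 .......y.yy.yyyyy..##################....y.....................#
156 ......yyyyyyy..#####################y...........................
158 ......yyyy..######################...y...............yyyy.yyyy..
160 ..........#rrrrrr###############....y..yyyyyyyyyyyyyyyyyyyyyyyyy
162 ..........#######rrrrrr#########...yyyyyyyyyyyyyyyyyyyyyyyyyyyyy
164 .........#############rrrrrrr######...yyyyyyyyyyyyyyyyyyyyyyyyyy
```

```bash
python3 -c "
from workcell import job_done
print(job_done())"
```

```text
the job is handed in; nothing more can be done
None
```

The red baluster is lying flat in the felt rest, released, and the lid is held by its handle at about 0.747 rad against a mark I measured at about 0.748 rad; the job is handed in, about 18 s into the 61 s, with no verdict returned.

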